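# Load a capsule brewer, snap its head on the leaning chamber and hold it down

## Robot

A 6-joint arm with a two-finger parallel gripper is mounted at the origin on a cart in front of the work surface, level with it; the furniture and walls round the work are solid. World frame = base frame: x ahead of the robot, y to its left, z up, the work surface at z = 0. Lengths are in m, angles in rad, forces in N, time in s.
With the tool pointing down it reaches from about 0.3 to 0.875 m from the base axis. Payload 4.2 kg.
Tool frame: the origin (TCP) lies midway between the tips of the shut fingers; the grasp point (between the pads) lies 19 mm behind it; z points along the fingers, y is the line along which they close (so a half turn about z gives the same grasp; the last joint's range is limited). The gripper opens to 85 mm and grips with 20 to 120 N. Pads are 22 mm wide; open, the fingers measure 114 mm over their backs; the gripper's body (76 mm by 85 mm) begins 54 mm behind the grasp point. The pads swing forward as they close: fully open they stand 13 mm farther back than shut.
Start: joints at [1.252, 0.32, 1.565, -0, 1.257, -0.02], TCP at [0.169, 0.55, 0.231] pointing down, gripper open.
Joint ranges: [-3.11, 3.11], [-0.84, 2.01], [0.21, 2.61], [-1.34, 4.49], [0.05, 2.63], [-2.56, 2.56]. Speed limits (rad/s): [2.57, 2.57, 3.14, 3.14, 3.14, 3.14].

## Interface

Orientations are given as a unit quaternion [w, x, y, z].
In Python, from plant import bot gives the robot as it stands.
- The arm moves only by the tool drive_tool, never from a script. Its argument "increments" is a list of rows, each an object with "linear": the shift along the world's x, y, z scaled (see below), a list of three; "angular": the turn, a rotation vector about the world's x, y, z scaled (see below), a list of three; "hand": the opening, from -1 (shut) to 1 (fully open), so that 0 is half open. In form: [{"linear": [x, y, z], "angular": [ax, ay, az], "hand": hand}, ...]. A call has 1 to 20 rows; each row shifts and turns the commanded pose from where the row before left it; what a row does not reach is not made up. The controller multiplies each number of a shift by 20 mm and each number of a turn by 0.1 rad. A row lasts 1/8 s, in which the tool goes at most 62.5 mm and 10.7 degrees, less where a joint would pass 70% of its speed; a pose out of reach is approached as far as the arm can. A call with a number of a shift or a turn outside -1 to 1 is refused whole. A call with a gripper value outside its range is refused whole. The fingers move at their own pace and stop on an object; "force" is the grip in N (left out, the last holds). Time passes only in rows, so rows that do not move let the fingers close. It gives the time, the measured TCP pose, the force, the opening and the grip force at its end, in the units of the state.
- bot.sense(): the state, without advancing time (a new reading comes with each control period).
- bot.capture(name): name is "side" or "top"; returns the picture (420x560x3 uint8, red, green, blue); there is no depth.
- bot.camera_params(name): a dict with "intrinsics" (3x3 intrinsics, pixels), "k1" (the pictures are not rectified: a ray, as slopes to the right and down, at radius r is drawn at 1 + k1 r^2 times it, then the intrinsics apply), "world_from_camera" (4x4, takes a point from camera to world coordinates). Camera axes: x right, y down, z forward; pixel columns grow to the right and rows downward; lengths in m; the calibration is good to about 2 mm. A picture is of the moment at which its call begins. camera_params takes no time and is no camera call.
- bot.job_done(): hands the job in; it is judged then, once.
Trained networks look in the newest picture that a camera, given by its name, has taken for a name from the list of things; names that differ only in an ending like _2 or _b are one class to them, and where a whole thing is asked for, a point or a joint stands for the part that bears it (a point fixed in the world has none). Each returns a list of dicts, best first, with "p" (0 to 1); they miss things now and then, are a little off and sometimes report something else, mostly with a low value. They report only what shows in the picture. A call takes as long as a camera call. They do not tell look-alikes from the thing itself.
- bot.outline_of(name, camera): "mask" (420x560 bool, what is visible of it).
- bot.spot_point(name, camera): "location" ([x, y, z] in m, in world coordinates, good to about 4 mm: a listed point, or the origin of a listed thing).
The state is a dict: "clock": time; "qpos": joint angles; "joint_vel": joint speeds; "effort": joint torques, N m; "ee_pos": TCP position; "eef_rot": TCP orientation; "wrist_force": force on the tool from outside, world axes, zero at the start; "moment": the same for the moment, N m; "grip_width": finger opening in m; "grip_force": force on a finger pad.
Only numpy, scipy, OpenCV 4.12 (cv2) and the standard library are available. Lean on these libraries where they do the work, as an engineer would, in place of code of your own. Each camera call takes 0.05 s, during which the arm holds its last target. There are 200 camera calls.

## Task

Drop the fresh coffee pod (the only one of the three in the tray that stands wide foil side up) into the leaning chamber of the capsule brewer and let go of it. Then take the brew head by its knob, press it squarely over the chamber until both spring catches snap over its flange, and push it on to the end of its travel against the spring collar, because coffee flows only while the head is held right down. Keep it there for at least two seconds and finish still holding it down, without letting go; leave the cup under the spout and the two used pods where they are.

Things in the scene. Friction and masses are not known exactly. Their poses are not given: they have to be found in the camera images.
- pod: Fresh coffee pod: white tapered tub with a foil lid, standing foil up in the tray, on its floor 6 mm above the worktop. 44 mm tall, 51 mm across the rim at the top, 37 mm near the foot, 33 mm at the foot; 15 g. Pinch it across the top 10 mm. Origin: middle of its foot; z up through the foil.
- used_pod_1: Used pod of the same size standing upside down (wide rim down, small plain end up); leave it alone. Origin: middle of its underside; z up. The three pods stand in a row along the tray's long side, 66 to 80 mm from middle to middle, in any order.
- used_pod_2: Second used pod, likewise upside down in the row; leave it alone. Origin: middle of its underside; z up.
- tray: Shallow oak tray, 166 x 240 mm, rim 24 mm high, fixed. Origin: middle of its underside; its y axis runs along its long side and along the row of pods.
- brewer: Capsule brewer, fixed: black foot 205 x 128 mm, steel drip plate (top at 16 mm), white housing with water tank at the back (118 mm wide, its front face 48 mm behind the origin, 175 mm high), an arm that carries the leaning chamber in front of it. Origin: on the worktop, 12 mm in front of the foot's middle; x points from the chamber back to the housing, z up.
- chamber: Round steel brew chamber, leaning 25 degrees from vertical to the brewer's front, open at the upper end. Origin: middle of its mouth, 152 mm above the worktop; z points out of the mouth along the axis, y to the left catch. Tube 62 mm outside; bore 54 mm at the mouth for 10 mm, then tapering from 52 to 43 mm at the floor. A seated pod's foil lies 3 mm below the mouth.
- chamber_floor (a point): Middle of the chamber's floor, 47.5 mm below the mouth along the axis; the origin of a seated pod lies within a few mm of it.
- head: Brew head, black, loose, 66 mm tall, 180 g, upright on the worktop on the rim of its skirt. Round skirt, open below: 67 mm inside, 74 mm outside, 20 mm deep, fits over the chamber's tube with 2 mm all round. A cone widens it from 12 mm up to a flange 82 mm across, 20 to 26 mm above the rim. Round, so it fits at any turn about z. Origin: middle of the open underside; z up through the knob.
- head_knob (a point): On the axis of the head's round knob, 46 mm above the rim of the skirt. The knob is 34 mm across and runs from 26 to 66 mm above that rim; grip it with the fingertips just over the flange.
- collar (a joint): Spring collar, a grey ring 79 mm across round the chamber's tube, pushed down along the axis by the rim of the head's skirt. Metres pushed down: 0 free (4 N), 0.010 at its stop (12 N). At about 0.0055 the catches snap over the flange; a head that is snapped on but not pressed rests there and is not right down.
- collar_top (a point): Middle of the collar's top face, on the chamber's axis: 7 mm below the mouth when free, 17 mm at the stop. The head's origin lies here when the skirt rests squarely on the collar.
- catch_left (a joint): Left spring catch: steel strap 14 mm wide, 47 mm from the axis on the chamber's +y side, with a 6 mm roller nose pointing inwards, 37.5 mm from the axis, that reaches 20 mm above the mouth along the axis. Radians swung outwards: 0 closed, about 0.1 while the flange passes, back to 0 when snapped over it. Snapping the head on takes about 8 to 15 N in all.
- catch_right (a joint): Right spring catch, the same on the chamber's -y side.
- cup: White cup, 68 mm across and 46 mm high, loose on the drip plate under the spout; leave it alone. Origin: middle of its foot; z up.
Things that resemble listed ones, but are neither listed nor needed, are in the scene too. What is shaped like the head but orange is not meant. What is shaped like the pod but green is not meant.

How it is judged:
By the outcome, as a careful person would: the job done as asked, in the order asked, and still so for the second after the job is handed in, while the arm keeps its last pose, push and grip.
It also fails if it takes over 54 s, if anything falls off the work surface, if the arm or the gripper's body presses on something with over 40 N, if the wrist force passes 120 N, or if a joint passes its speed limit or range.

## Working session

There is one attempt and no reset: what is moved stays moved. The work goes in short steps, Python scripts to look and compute and a tool call to move; the robot and the scene stay as the last step left them, time stands still between calls to the robot, and variables do not carry over. Pictures are saved under pics/ and viewed, at most 10 in all, crops included, and the job is handed in when it is done.

Besides the shell and the picture viewer there is one more tool, called after "Emit:" by a JSON object that holds its "name" and its "arguments". drive_tool: Moves the arm, as the interface text tells. Its arguments: {"type":"object","properties":{"increments":{"type":"array"},"force":{"type":"number"}},"required":["increments"]}

```bash
mkdir -p pics; ls; python3 - <<'E'
from plant import bot
import cv2,numpy as np
for c in("side","top"):
    im=bot.capture(c); cv2.imwrite(f"pics/{c}0.png",im[:,:,::-1])
    p=bot.camera_params(c); print(c,np.round(p["world_from_camera"],3).tolist())
    for n in("pod","tray","brewer","chamber","chamber_floor","head","head_knob","collar_top","cup"):
        try: print(n,[(round(d["p"],2),np.round(d["location"],3).tolist()) for d in bot.spot_point(n,c)][:5])
        except Exception as e: print(n,e)
print(bot.sense())
E
```

```text
pics
side [[0.192, -0.728, 0.659, -0.19], [-0.981, -0.132, 0.14, -0.181], [-0.015, -0.673, -0.739, 0.953], [0.0, 0.0, 0.0, 1.0]]
pod [(0.71, [0.646, -0.192, -0.0]), (0.58, [0.526, 0.234, 0.003])]
tray [(0.7, [0.513, 0.232, -0.002])]
brewer [(0.65, [0.503, -0.026, -0.0])]
chamber [(0.96, [0.474, -0.013, 0.15])]
chamber_floor [(0.92, [0.493, -0.016, 0.109])]
head [(0.96, [0.571, -0.272, -0.001]), (0.7, [0.444, -0.292, 0.002])]
head_knob [(0.86, [0.571, -0.267, 0.047]), (0.84, [0.441, -0.291, 0.043]), (0.5, [0.517, 0.231, 0.0])]
collar_top [(0.74, [0.477, -0.014, 0.144])]
cup [(0.57, [0.495, -0.022, 0.017])]
top [[-0.008, -0.985, 0.174, 0.31], [-1.0, 0.011, 0.018, -0.045], [-0.02, -0.174, -0.985, 1.32], [0.0, 0.0, 0.0, 1.0]]
pod [(0.72, [0.648, -0.198, 0.0]), (0.47, [0.526, 0.231, 0.007])]
tray [(0.82, [0.516, 0.234, 0.001])]
brewer [(0.74, [0.507, -0.024, 0.002])]
chamber [(0.86, [0.473, -0.014, 0.149]), (0.26, [0.523, 0.228, 0.006])]
chamber_floor [(0.95, [0.488, -0.019, 0.106])]
head [(0.94, [0.438, -0.292, 0.002]), (0.76, [0.571, -0.27, -0.002])]
head_knob [(0.73, [0.572, -0.27, 0.048]), (0.6, [0.444, -0.288, 0.044])]
collar_top [(0.56, [0.475, -0.016, 0.145])]
cup [(0.29, [0.491, -0.017, 0.109])]
{'clock': 1.0, 'qpos': array([ 1.25203903e+00,  3.19562196e-01,  1.56446336e+00,  2.59861432e-05,
        1.25739219e+00, -1.99688247e-02]), 'joint_vel': array([ 0.00063922, -0.00091272,  0.00064879,  0.0010099 , -0.00065054,
       -0.00151894]), 'effort': array([-3.02046628e-04, -4.15424573e+01, -2.34427553e+01, -1.64930016e-04,
        2.95909886e-04, -2.91021377e-05]), 'ee_pos': array([0.16924271, 0.5495609 , 0.23137393]), 'eef_rot': array([2.55704844e-06, 1.48843101e-01, 9.88860821e-01, 8.82858788e-05]), 'wrist_force': array([0.80351153, 0.52617609, 0.06883043]), 'moment': array([-0.00941678, -0.05146698, -0.0601265 ]), 'grip_force': 0.0, 'grip_width': 0.0854713561488318}
```

View pics/side0.png

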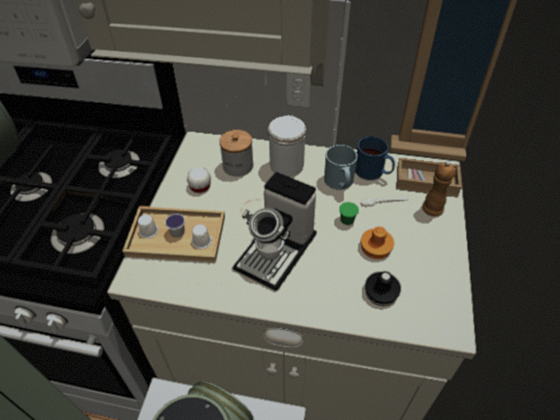

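View pics/top0.png

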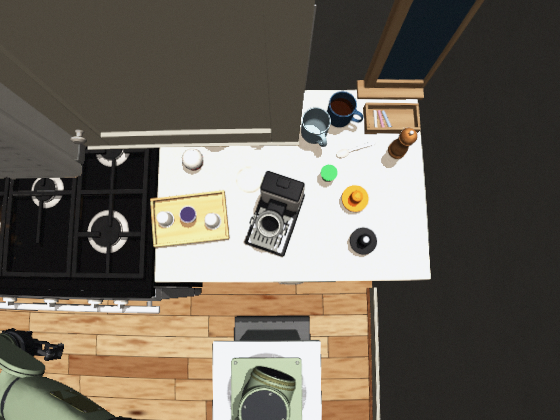

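```bash
cat > h.py <<'E'
from plant import bot
import cv2,numpy as np
def proj(P,c):
    p=bot.camera_params(c); T=np.linalg.inv(p["world_from_camera"]); X=np.atleast_2d(P)@T[:3,:3].T+T[:3,3]
    s=X[:,:2]/X[:,2:]; r2=(s**2).sum(1,keepdims=True); s=s*(1+p["k1"]*r2)
    K=np.array(p["intrinsics"]); return s@K[:2,:2].T+K[:2,2]
def ray(uv,c):
    p=bot.camera_params(c);K=np.array(p["intrinsics"]);W=np.array(p["world_from_camera"])
    s=cv2.undistortPoints(np.array(uv,float).reshape(-1,1,2),K,np.array([p["k1"],0,0,0.]))[:,0]
    return W[:3,3],np.c_[s,np.ones(len(s))]@W[:3,:3].T
def onz(uv,c,z):
    o,d=ray(uv,c); return o+d*((z-o[2])/d[:,2:])
def tri(a,b):
    o1,d1=ray(a,"side");o2,d2=ray(b,"top");d1,d2=d1[0],d2[0]
    t=np.linalg.lstsq(np.c_[d1,-d2],o2-o1,rcond=None)[0]
    p,q=o1+t[0]*d1,o2+t[1]*d2; return (p+q)/2,np.linalg.norm(p-q)
E
python3 - <<'E'
from h import *
C={}
for c in("side","top"):
    im=bot.capture(c); f=im.astype(int)
    m=(f[...,2]>f[...,1]+15)&(f[...,0]>f[...,1]); m=m.astype(np.uint8)
    n,l,s,ce=cv2.connectedComponentsWithStats(m)
    u0=proj([.526,.231,.05],c)[0]
    k=[i for i in range(1,n) if s[i,4]>15 and np.linalg.norm(ce[i]-u0)<15]
    print(c,u0,[(s[i],ce[i],onz(ce[i],c,.05)) for i in k]); 
    if k:C[c]=ce[k[0]]
    for n in("brewer","chamber","head"):
        for d in bot.outline_of(n,c)[:2]:
            M=d["mask"].astype(np.uint8); ys,xs=np.nonzero(M); print(n,c,round(d["p"],2),xs.min(),xs.max(),ys.min(),ys.max())
    x0,y0=(225,165) if c=="side" else (235,160)
    cr=cv2.resize(im[y0:y0+120,x0:x0+100],None,fx=4,fy=4,interpolation=cv2.INTER_CUBIC)[:,:,::-1]
    cr=np.clip(cr.astype(float)*1.3+10,0,255).astype(np.uint8)
    C[c+"c"]=cr
if "side" in C and "top" in C: print(tri(C["side"],C["top"]))
cv2.imwrite("pics/br.png",np.hstack([C["sidec"],C["topc"]]))
E
```

```text
side [174.50993245 220.07388325] [(array([167, 215,  16,  13, 168], dtype=int32), array([174.52380952, 220.875     ]), array([[0.52347793, 0.23008757, 0.05      ]]))]
brewer side 0.98 232 316 172 291
brewer side 0.46 123 224 206 262
chamber side 0.83 242 289 208 243
chamber side 0.39 165 183 214 236
head side 0.81 365 401 271 306
head side 0.74 362 393 227 258
top [186.60040976 213.0041194 ] [(array([180, 207,  16,  15, 187], dtype=int32), array([187.26737968, 213.94652406]), array([[0.5231398, 0.2289175, 0.05     ]]))]
brewer top 0.86 245 304 171 256
brewer top 0.52 255 283 211 239
chamber top 0.89 249 288 210 238
chamber top 0.34 255 284 211 238
head top 0.83 350 377 227 254
(array([0.52281454, 0.22916324, 0.05098774]), np.float64(0.0009615631749191007))
```

View pics/br.png

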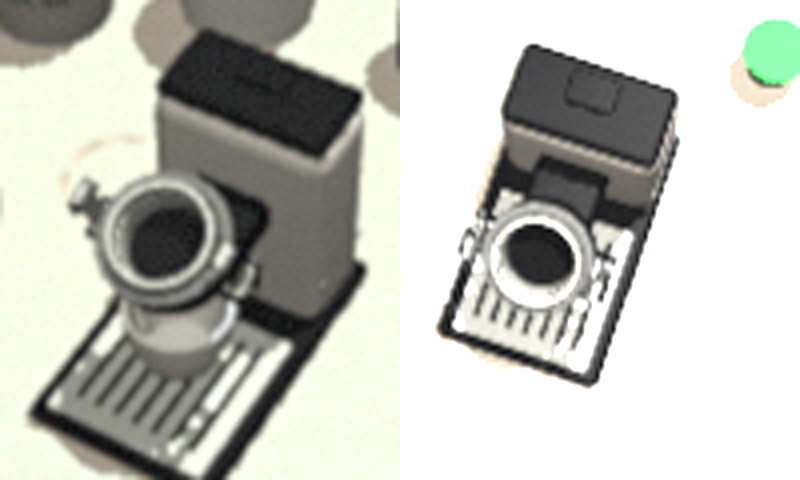

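```bash
python3 - <<'E'
from h import *
t=lambda x,y:(235+(x-400)/4,160+y/4)
s=lambda x,y:(225+x/4,165+y/4)
fl,fr,br,bl=onz([t(503,122),t(656,163),t(677,92),t(530,45)],"top",.175)
print(fl,fr,br,bl)
for a,b in((fl,fr),(bl,br)): d=a-b; print("w",np.linalg.norm(d),"yaw",np.arctan2(-d[0],d[1]))
for a,b in((fl,bl),(fr,br)): d=b-a; print("d",np.linalg.norm(d),"yaw",np.arctan2(d[1],d[0]))
for c,f in(("top",[t(440,333),t(592,384)]),("side",[s(32,412),s(208,485)])):
    a,b=onz(f,c,.01);d=a-b;print("foot",c,a,b,np.linalg.norm(d),np.arctan2(-d[0],d[1]))
a,b=onz([t(527,45),t(677,95)],"top",.175)
sl,sr=onz([s(160,88),s(318,155)],"side",.175); d=sl-sr; print(sl,sr,np.linalg.norm(d),np.arctan2(-d[0],d[1]))
print("mouth",tri(s(165,232),t(540,252)))
# catches
print("catchL",tri(s(82,193),t(466,242)),"R",tri(s(245,275),t(607,262)))
E
```

```text
[0.56368461 0.00472044 0.175     ] [ 0.53448019 -0.09718054  0.175     ] [ 0.5828972  -0.11223228  0.175     ] [ 0.61673433 -0.01370843  0.175     ]
w 0.10600333916900091 yaw -0.2791147268484009
w 0.10417245408706469 yaw -0.33081966229249543
d 0.05615955489952206 yaw -0.33434645134896795
d 0.050702683755221134 yaw -0.3014055483777694
foot top [0.43858578 0.05992904 0.01      ] [ 0.39925838 -0.05384156  0.01      ] 0.12037605047884374 -0.3328146692124944
foot side [0.43837637 0.06032057 0.01      ] [ 0.40713328 -0.05294722  0.01      ] 0.11749775643702222 -0.269141282173719
[0.55957284 0.00232696 0.175     ] [ 0.52415665 -0.09427311  0.175     ] 0.10288770556210895 -0.35140972738242676
mouth (array([ 0.47947539, -0.01763485,  0.14510279]), np.float64(0.0023332944065886227))
catchL (array([0.48451622, 0.0306511 , 0.16220506]), np.float64(0.0005734084241528479)) R (array([ 0.47528048, -0.06336455,  0.12261982]), np.float64(0.0022378402951512655))
```

```bash
cat >> h.py <<'E'
def frame(yaw,tilt=np.radians(25)):
    # brewer x horizontally back; axis leans to front(-x)
    x=np.array([np.cos(yaw),np.sin(yaw),0]);y=np.array([-np.sin(yaw),np.cos(yaw),0]);z=-np.sin(tilt)*x+np.cos(tilt)*np.array([0,0,1.])
    return np.c_[np.cross(y,z),y,z]
def overlay(fn,m,yaw,extra=()):
    out=[];R=frame(yaw);th=np.linspace(0,2*np.pi,60)
    for c,(x0,y0) in(("side",(225,170)),("top",(235,180))):
        im=bot.capture(c); F=8 
        cr=cv2.resize(im[y0:y0+70,x0:x0+50+15],None,fx=6,fy=6,interpolation=cv2.INTER_CUBIC)[:,:,::-1].copy()
        for (r,h,col) in((.031,0,(0,0,255)),(.027,0,(0,255,0)),(.0395,-.007,(255,0,0))):
            P=m+(np.c_[r*np.cos(th),r*np.sin(th),0*th+h])@R.T
            uv=(proj(P,c)-[x0,y0]+.5)*6-.5
            cv2.polylines(cr,[np.round(uv).astype(int)],True,col,1)
        out.append(cr)
    cv2.imwrite(fn,np.hstack(out))
E
python3 -c "
from h import *
overlay('pics/ov1.png',np.array([.474,-.0155,.152]),-.31)"
```

```text
(no output)
```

View pics/ov1.png

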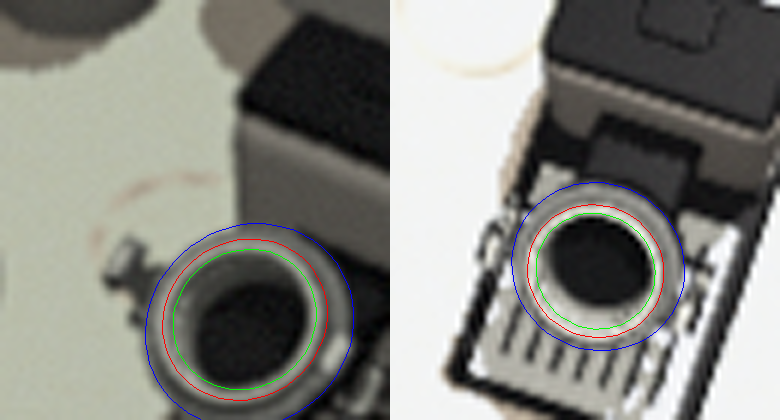

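Emit:
{"name": "drive_tool", "arguments": {"increments": [{"linear":[1,-1,0],"angular":[0,0,0],"hand":1},{"linear":[1,-1,0],"angular":[0,0,0],"hand":1},{"linear":[1,-1,0],"angular":[0,0,0],"hand":1},{"linear":[1,-1,0],"angular":[0,0,0],"hand":1}]}}

```text
clock: 2.0
ee_pos: [0.2499, 0.4689, 0.2314]
eef_rot: [0.0, 0.149, 0.989, 0.0]
wrist_force: [0.6, 0.4, -0.5]
grip_width: 0.0853
grip_force: 0.0
```

Emit:
{"name": "drive_tool", "arguments": {"increments": [{"linear":[1,-0.88,0],"angular":[0,0,-0.8],"hand":1},{"linear":[1,-0.88,0],"angular":[0,0,-0.8],"hand":1},{"linear":[1,-0.88,0],"angular":[0,0,-0.8],"hand":1},{"linear":[1,-0.88,0],"angular":[0,0,-0.8],"hand":1},{"linear":[1,-0.88,0],"angular":[0,0,-0.8],"hand":1},{"linear":[1,-0.88,0],"angular":[0,0,-0.8],"hand":1},{"linear":[1,-0.88,0],"angular":[0,0,-0.8],"hand":1},{"linear":[1,-0.88,0],"angular":[0,0,-0.8],"hand":1},{"linear":[1,-0.88,-0.5],"angular":[0,0,-0.8],"hand":1},{"linear":[1,-0.88,-0.5],"angular":[0,0,-0.8],"hand":1},{"linear":[1,-0.88,-1],"angular":[0,0,-0.8],"hand":1},{"linear":[1,-0.88,-1],"angular":[0,0,-0.8],"hand":1},{"linear":[1,-0.88,-1],"angular":[0,0,-0.8],"hand":1},{"linear":[0.66,-0.56,-1],"angular":[0,0,-0.75],"hand":1},{"linear":[0,0,-1],"angular":[0,0,0],"hand":1},{"linear":[0,0,0],"angular":[0,0,0],"hand":1}], "force": 30}}

```text
clock: 4.0
ee_pos: [0.5216, 0.2289, 0.1099]
eef_rot: [-0.001, 0.65, 0.76, -0.002]
wrist_force: [-0.5, -0.1, 1.2]
grip_width: 0.0852
grip_force: 0.0
```

Emit:
{"name": "drive_tool", "arguments": {"increments": [{"linear":[0.05,0,-1],"angular":[0,0,0],"hand":1},{"linear":[0,0,-1],"angular":[0,0,0],"hand":1},{"linear":[0,0,-1],"angular":[0,0,0],"hand":1},{"linear":[0,0,-0.6],"angular":[0,0,0],"hand":1},{"linear":[0,0,-0.4],"angular":[0,0,0],"hand":0.3},{"linear":[0,0,0],"angular":[0,0,0],"hand":-0.4},{"linear":[0,0,0],"angular":[0,0,0],"hand":-0.4},{"linear":[0,0,0],"angular":[0,0,0],"hand":-0.4},{"linear":[0,0,0],"angular":[0,0,0],"hand":-0.4}], "force": 25}}

```text
clock: 5.12
ee_pos: [0.5238, 0.2297, 0.0318]
eef_rot: [0.0, 0.649, 0.76, 0.0]
wrist_force: [0.1, -0.0, 1.1]
grip_width: 0.0488
grip_force: 25.9
```

Emit:
{"name": "drive_tool", "arguments": {"increments": [{"linear":[0,0,1],"angular":[0,0,0],"hand":-0.4},{"linear":[0,0,1],"angular":[0,0,0],"hand":-0.4},{"linear":[0,0,1],"angular":[0,0,0],"hand":-0.4},{"linear":[0,-1,1],"angular":[0,0,-0.93],"hand":-0.4},{"linear":[0,-1,1],"angular":[0,0,-0.93],"hand":-0.4},{"linear":[0,-1,1],"angular":[0,0,-0.93],"hand":-0.4},{"linear":[-0.5,-1,1],"angular":[0,0,-0.93],"hand":-0.4},{"linear":[-0.5,-1,1],"angular":[0,0,-0.93],"hand":-0.4},{"linear":[-0.5,-1,1],"angular":[0,0,0],"hand":-0.4},{"linear":[-0.5,-1,1],"angular":[0,0,0],"hand":-0.4},{"linear":[-0.3,-1,0],"angular":[-0.266,-0.83,0],"hand":-0.4},{"linear":[-0.3,-1,0],"angular":[-0.266,-0.83,0],"hand":-0.4},{"linear":[-0.3,-1,0],"angular":[-0.266,-0.83,0],"hand":-0.4},{"linear":[-0.3,-1,0],"angular":[-0.266,-0.83,0],"hand":-0.4},{"linear":[-0.3,-0.94,0],"angular":[-0.266,-0.83,0],"hand":-0.4},{"linear":[0,0,-0.8],"angular":[0,0,0],"hand":-0.4},{"linear":[0,0,-0.9],"angular":[0,0,0],"hand":-0.4},{"linear":[0,0,0],"angular":[0,0,0],"hand":-0.4}]}}

```text
clock: 7.38
ee_pos: [0.4522, -0.0094, 0.1962]
eef_rot: [0.174, 0.788, 0.577, 0.126]
wrist_force: [-1.3, 0.1, -0.7]
grip_width: 0.0487
grip_force: 26.0
```

```bash
python3 - <<'E'
from h import *
from scipy.spatial.transform import Rotation as Ro
s=bot.sense(); q=s["eef_rot"];R=Ro.from_quat(np.r_[q[1:],q[0]]).as_matrix()
print(s["clock"],s["ee_pos"],R.T.round(3),s["grip_width"])
F=frame(-.31);m=np.array([.474,-.0155,.152]);print("in chamber",F.T@(s["ee_pos"]-m),F.T@-R[:,2])
out=[]
for c,(x0,y0) in(("side",(210,120)),("top",(220,140))):
    im=bot.capture(c); out.append(cv2.resize(im[y0:y0+130,x0:x0+98],None,fx=4,fy=4,interpolation=cv2.INTER_CUBIC)[:,:,::-1])
    print(c,[(round(d["p"],2),np.round(d["location"],3).tolist()) for d in bot.spot_point("pod",c)])
cv2.imwrite("pics/pod1.png",np.hstack(out))
E
```

```text
7.375 [ 0.4522358  -0.00940945  0.19622541] [[ 0.303  0.953 -0.002]
 [ 0.865 -0.275  0.42 ]
 [ 0.399 -0.129 -0.908]] 0.04869374835429197
in chamber [-0.00177827 -0.00083913  0.04962656] [0.00328521 0.00116728 0.99999392]
side [(0.88, [0.647, -0.196, -0.001])]
top [(0.65, [0.649, -0.194, 0.003]), (0.47, [0.466, -0.013, 0.173])]
```

View pics/pod1.png

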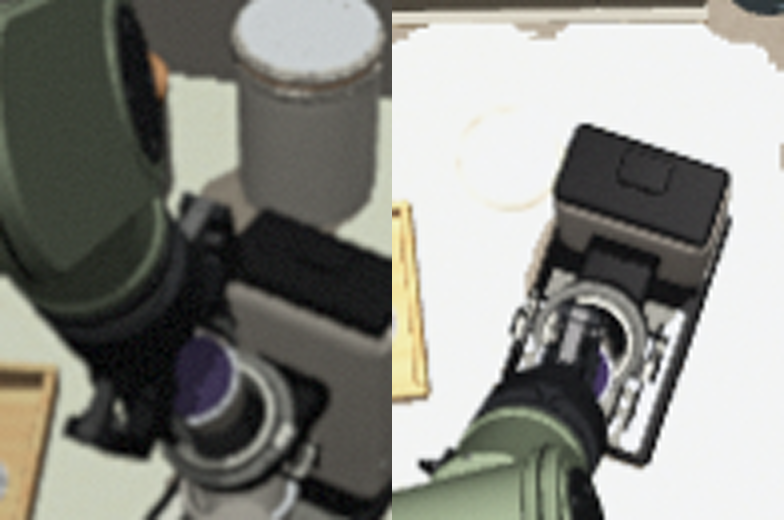

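Emit:
{"name": "drive_tool", "arguments": {"increments": [{"linear":[0.28,-0.07,-0.51],"angular":[0,0,0],"hand":-0.4},{"linear":[0.28,-0.07,-0.51],"angular":[0,0,0],"hand":-0.4},{"linear":[0.25,-0.07,-0.53],"angular":[0,0,0],"hand":-0.4},{"linear":[0.22,-0.07,-0.53],"angular":[0,0,0],"hand":-0.4},{"linear":[0,0,0],"angular":[0,0,0],"hand":-0.4}]}}

```text
clock: 8.2
ee_pos: [0.4737, -0.015, 0.1544]
eef_rot: [0.174, 0.788, 0.576, 0.126]
wrist_force: [0.3, 0.0, 0.3]
grip_width: 0.0486
grip_force: 26.0
```

Emit:
{"name": "drive_tool", "arguments": {"increments": [{"linear":[0,0,0],"angular":[0,0,0],"hand":0.5},{"linear":[0,0,0],"angular":[0,0,0],"hand":0.7},{"linear":[0,0,0],"angular":[0,0,0],"hand":0.8},{"linear":[0,0,0],"angular":[0,0,0],"hand":0.8},{"linear":[-0.4,0.13,0.9],"angular":[0,0,0],"hand":0.8},{"linear":[-0.4,0.13,0.9],"angular":[0,0,0],"hand":0.8},{"linear":[-0.4,0.13,0.9],"angular":[0,0,0],"hand":0.8},{"linear":[-0.4,0.13,0.9],"angular":[0,0,0],"hand":0.8},{"linear":[-0.4,0,0.9],"angular":[0,0,0],"hand":0.8},{"linear":[-0.3,-1,0.5],"angular":[0.26,0.83,0],"hand":0.8},{"linear":[0,-1,0],"angular":[0.26,0.83,0],"hand":0.8},{"linear":[0,-1,0],"angular":[0.26,0.83,0],"hand":0.8},{"linear":[0,-1,0],"angular":[0.26,0.83,0],"hand":0.8},{"linear":[0,-1,0],"angular":[0.26,0.83,0],"hand":0.8},{"linear":[0,-1,0],"angular":[0,0,0],"hand":0.8}]}}

```text
clock: 10.07
ee_pos: [0.4292, -0.1257, 0.2555]
eef_rot: [0.001, 0.807, 0.59, -0.001]
wrist_force: [-0.6, -0.5, 0.0]
grip_width: 0.0771
grip_force: 0.0
```

```bash
python3 - <<'E'
from h import *
from scipy.spatial.transform import Rotation as Ro
s=bot.sense(); q=s["eef_rot"];R=Ro.from_quat(np.r_[q[1:],q[0]]).as_matrix()
print(s["clock"],s["ee_pos"],R.T.round(3))
print(Ro.from_matrix(np.c_[R[:,0],R[:,1],R[:,2]]).as_euler("xyz"))
overlay('pics/ov2.png',np.array([.474,-.0155,.152]),-.31)
C={}
for c in("side","top"):
    im=bot.capture(c); u=proj([.441,-.291,.03],c)[0]; print(c,u)
    print([(round(d["p"],2),np.round(d["location"],3).tolist()) for d in bot.spot_point("head_knob",c)])
    x0,y0=int(u[0])-35,int(u[1])-35
    C[c]=cv2.resize(im[y0:y0+70,x0:x0+65],None,fx=6,fy=6,interpolation=cv2.INTER_CUBIC)[:,:,::-1].copy()
    th=np.linspace(0,6.283,60)
    for r,h,col in((.041,.026,(0,0,255)),(.017,.066,(0,255,0)),(.037,0,(255,0,0))):
        P=np.c_[.441+r*np.cos(th),-.291+r*np.sin(th),0*th+h]
        cv2.polylines(C[c],[np.round((proj(P,c)-[x0,y0]+.5)*6-.5).astype(int)],True,col,1)
cv2.imwrite("pics/head.png",np.hstack([C["side"],C["top"]]))
E
```

```text
10.075 [ 0.42921762 -0.12568589  0.25548022] [[ 0.303  0.953 -0.003]
 [ 0.953 -0.303  0.001]
 [-0.    -0.003 -1.   ]]
[3.14103361e+00 2.74943695e-03 1.26303060e+00]
side [382.64400492 284.92097582]
[(0.93, [0.572, -0.272, 0.051]), (0.59, [0.44, -0.293, 0.044])]
top [362.81149153 240.42017635]
[(0.92, [0.442, -0.288, 0.049]), (0.64, [0.572, -0.269, 0.047])]
```

View pics/ov2.png

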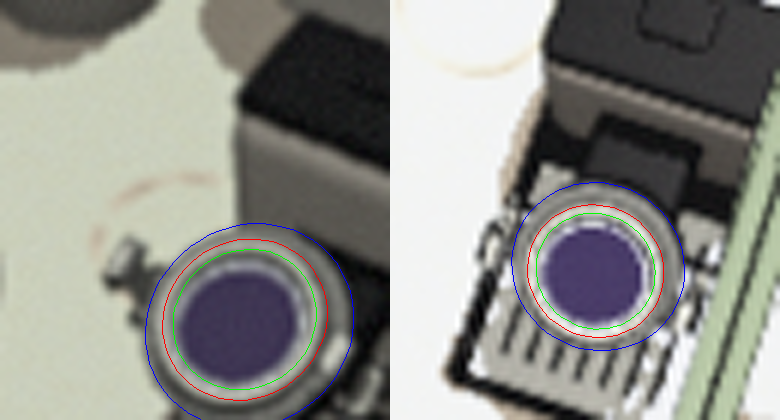

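View pics/head.png

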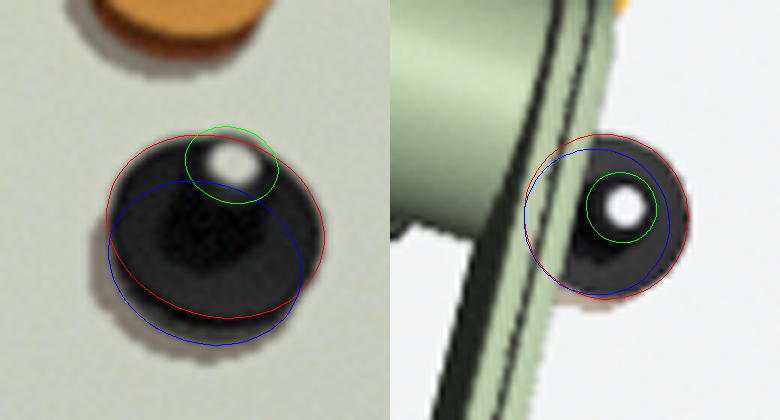

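Emit:
{"name": "drive_tool", "arguments": {"increments": [{"linear":[0.066,-0.92,-0.7],"angular":[0,0,0],"hand":0.3},{"linear":[0.066,-0.92,-0.7],"angular":[0,0,0],"hand":0.3},{"linear":[0.066,-0.92,-0.7],"angular":[0,0,0],"hand":0.3},{"linear":[0.066,-0.92,-0.7],"angular":[0,0,0],"hand":0.3},{"linear":[0.066,-0.92,-0.7],"angular":[0,0,0],"hand":0.3},{"linear":[0.066,-0.92,-0.7],"angular":[0,0,0],"hand":0.3},{"linear":[0.066,-0.92,-0.7],"angular":[0,0,0],"hand":0.3},{"linear":[0.066,-0.92,-0.7],"angular":[0,0,0],"hand":0.3},{"linear":[0.066,-0.91,-0.7],"angular":[0,0,0],"hand":0.3},{"linear":[0,0,-1],"angular":[0,0,0],"hand":0.3},{"linear":[0,0,-1],"angular":[0,0,0],"hand":0.3},{"linear":[0,0,-1],"angular":[0,0,0],"hand":0.3},{"linear":[0,0,-1],"angular":[0,0,0],"hand":0.3},{"linear":[0,0,-0.6],"angular":[0,0,0],"hand":0.3},{"linear":[0,0,-0.3],"angular":[0,0,0],"hand":0.3},{"linear":[0,0,0],"angular":[0,0,0],"hand":0.3}], "force": 90}}

```text
clock: 12.38
ee_pos: [0.44, -0.29, 0.0316]
eef_rot: [0.001, 0.807, 0.59, -0.001]
wrist_force: [0.4, 0.6, 0.4]
grip_width: 0.0554
grip_force: 0.0
```

Emit:
{"name": "drive_tool", "arguments": {"increments": [{"linear":[0,0,0],"angular":[0,0,0],"hand":-0.6},{"linear":[0,0,0],"angular":[0,0,0],"hand":-0.6},{"linear":[0,0,0],"angular":[0,0,0],"hand":-0.6},{"linear":[0,0,0],"angular":[0,0,0],"hand":-0.6}]}}

```text
clock: 12.88
ee_pos: [0.4408, -0.2904, 0.0329]
eef_rot: [0.003, 0.807, 0.591, -0.0]
wrist_force: [0.6, 0.2, 6.0]
grip_width: 0.0314
grip_force: 88.8
```

Emit:
{"name": "drive_tool", "arguments": {"increments": [{"linear":[0,0,0.5],"angular":[0,0,0],"hand":-0.6},{"linear":[0,0,1],"angular":[0,0,0],"hand":-0.6},{"linear":[0,0,1],"angular":[0,0,0],"hand":-0.6},{"linear":[0,1,1],"angular":[0,0,0],"hand":-0.6},{"linear":[0,1,1],"angular":[0,0,0],"hand":-0.6},{"linear":[0,1,1],"angular":[-0.266,-0.83,0],"hand":-0.6},{"linear":[0,1,1],"angular":[-0.266,-0.83,0],"hand":-0.6},{"linear":[0,1,1],"angular":[-0.266,-0.83,0],"hand":-0.6},{"linear":[0,1,1],"angular":[-0.266,-0.83,0],"hand":-0.6},{"linear":[0,1,1],"angular":[-0.266,-0.83,0],"hand":-0.6},{"linear":[0,1,0.5],"angular":[0,0,0],"hand":-0.6},{"linear":[0,1,0],"angular":[0,0,0],"hand":-0.6},{"linear":[0,1,0],"angular":[0,0,0],"hand":-0.6},{"linear":[0,1,0],"angular":[0,0,0],"hand":-0.6},{"linear":[-0.1,1,0],"angular":[0,0,0],"hand":-0.6},{"linear":[0,1,0],"angular":[0,0,0],"hand":-0.6},{"linear":[0,1,0],"angular":[0,0,0],"hand":-0.6},{"linear":[0,0.3,0],"angular":[0,0,0],"hand":-0.6},{"linear":[0,0,0],"angular":[0,0,0],"hand":-0.6},{"linear":[0,0,0],"angular":[0,0,0],"hand":-0.6}]}}

```text
clock: 15.38
ee_pos: [0.4377, -0.0044, 0.2317]
eef_rot: [0.176, 0.788, 0.576, 0.126]
wrist_force: [-0.0, -0.4, -2.1]
grip_width: 0.0313
grip_force: 89.3
```

```bash
cat >> h.py <<'E'
from scipy.spatial.transform import Rotation as Ro
M=np.array([.474,-.0155,.152]);F=frame(-.31)
def rep():
    s=bot.sense(); q=s["eef_rot"];R=Ro.from_quat(np.r_[q[1:],q[0]]).as_matrix()
    print(s["clock"],"tcp in chamber mm",(F.T@(s["ee_pos"]-M)*1e3).round(1),"axis",(F.T@-R[:,2]).round(4),"force ch",(F.T@s["wrist_force"]).round(1),"grip",s["grip_width"],s["grip_force"])
    return s,R
E
python3 - <<'E'
from h import *
s,R=rep()
out=[]
th=np.linspace(0,6.283,60)
for c,(x0,y0) in(("side",(210,150)),("top",(220,170))):
    im=bot.capture(c); I=cv2.resize(im[y0:y0+105,x0:x0+98],None,fx=4,fy=4,interpolation=cv2.INTER_CUBIC)[:,:,::-1].copy()
    for r,h,col in((.041,.026,(0,0,255)),(.037,0,(255,0,0))):
        P=s["ee_pos"]+np.c_[r*np.cos(th),r*np.sin(th),0*th+.0329-h]@R.T
        cv2.polylines(I,[np.round((proj(P,c)-[x0,y0]+.5)*4-.5).astype(int)],True,col,1)
    out.append(I)
    for n in("head","collar_top"): print(c,n,[(round(d["p"],2),np.round(d["location"],3).tolist(),(F.T@(np.array(d["location"])-M)*1e3).round(1).tolist()) for d in bot.spot_point(n,c)])
cv2.imwrite("pics/head1.png",np.hstack(out))
E
```

```text
15.375 tcp in chamber mm [-0.7 -0.5 88.2] axis [-2.0e-04  3.4e-03  1.0e+00] force ch [-0.8 -0.3 -2. ] grip 0.03131338327393344 89.34069156646729
side head [(0.68, [0.571, -0.272, -0.001], [90.0, -215.2, -210.3])]
side collar_top [(0.64, [0.475, -0.017, 0.147], [-1.1, -0.9, -5.2]), (0.64, [0.504, -0.025, -0.003], [-37.0, 0.4, -153.3])]
top head [(0.87, [0.571, -0.273, -0.001], [90.3, -215.4, -210.5]), (0.74, [0.448, -0.012, 0.202], [-2.1, -4.1, 55.9])]
top collar_top [(0.56, [0.476, -0.017, 0.146], [-0.9, -1.0, -6.7])]
```

View pics/head1.png

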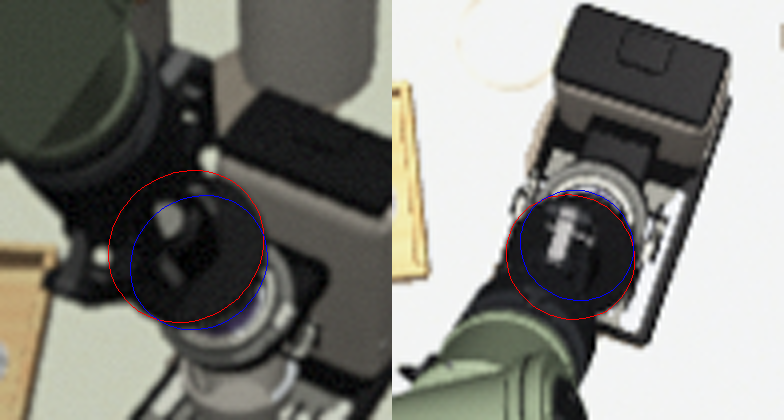

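Emit:
{"name": "drive_tool", "arguments": {"increments": [{"linear":[0.2,-0.064,-0.453],"angular":[0,0,0],"hand":-0.6},{"linear":[0.2,-0.064,-0.453],"angular":[0,0,0],"hand":-0.6},{"linear":[0.2,-0.064,-0.453],"angular":[0,0,0],"hand":-0.6},{"linear":[0.2,-0.064,-0.453],"angular":[0,0,0],"hand":-0.6},{"linear":[0.2,-0.064,-0.453],"angular":[0,0,0],"hand":-0.6},{"linear":[0,0,0],"angular":[0,0,0],"hand":-0.6}]}}

```text
clock: 16.42
ee_pos: [0.4585, -0.0098, 0.1857]
eef_rot: [0.176, 0.788, 0.576, 0.127]
wrist_force: [2.1, 3.1, -4.6]
grip_width: 0.0317
grip_force: 91.4
```

```bash
python3 -c "
from h import *
rep()"
```

```text
16.425 tcp in chamber mm [-0.8  0.7 37.5] axis [-0.      0.0018  1.    ] force ch [-1.   3.6 -4.6] grip 0.031664510493281485 91.36338114738464
```

Emit:
{"name": "drive_tool", "arguments": {"increments": [{"linear":[0.02,0.06,0],"angular":[0,0,0],"hand":-0.6},{"linear":[0,0,0],"angular":[0,0,0],"hand":-0.6}]}}

```text
clock: 16.68
ee_pos: [0.4582, -0.0089, 0.1862]
eef_rot: [0.176, 0.788, 0.576, 0.126]
wrist_force: [2.6, 2.7, -4.5]
grip_width: 0.0315
grip_force: 91.3
```

```bash
python3 -c "
from h import *
rep()"
```

```text
16.675 tcp in chamber mm [-1.   1.5 38.2] axis [1.0e-04 2.7e-03 1.0e+00] force ch [-0.4  3.4 -4.8] grip 0.03153574630282309 91.34936213493347
```

Emit:
{"name": "drive_tool", "arguments": {"increments": [{"linear":[0.015,0.05,0],"angular":[0,0,0],"hand":-0.6},{"linear":[0,0,0],"angular":[0,0,0],"hand":-0.6},{"linear":[0,0,0],"angular":[0,0,0],"hand":-0.6}]}}

```text
clock: 17.05
ee_pos: [0.4584, -0.0081, 0.1864]
eef_rot: [0.176, 0.788, 0.576, 0.126]
wrist_force: [1.8, 2.6, -3.9]
grip_width: 0.0317
grip_force: 91.3
```

```bash
python3 -c "
from h import *
s,R=rep(); print(R.T@s['moment'])
out=[];th=np.linspace(0,6.283,60)
for c,(x0,y0) in(('side',(215,170)),('top',(235,190))):
    im=bot.capture(c); I=cv2.resize(im[y0:y0+80,x0:x0+65],None,fx=6,fy=6,interpolation=cv2.INTER_CUBIC)[:,:,::-1]
    out.append(np.clip(I*1.6+15.,0,255).astype(np.uint8))
cv2.imwrite('pics/head2.png',np.hstack(out))"
```

```text
17.05 tcp in chamber mm [-0.9  2.3 38.4] axis [-2.0e-04  2.9e-03  1.0e+00] force ch [-0.8  3.1 -3.9] grip 0.03171684262316652 91.32981419563293
[ 0.35222794  0.77485577 -0.02648524]
```

View pics/head2.png

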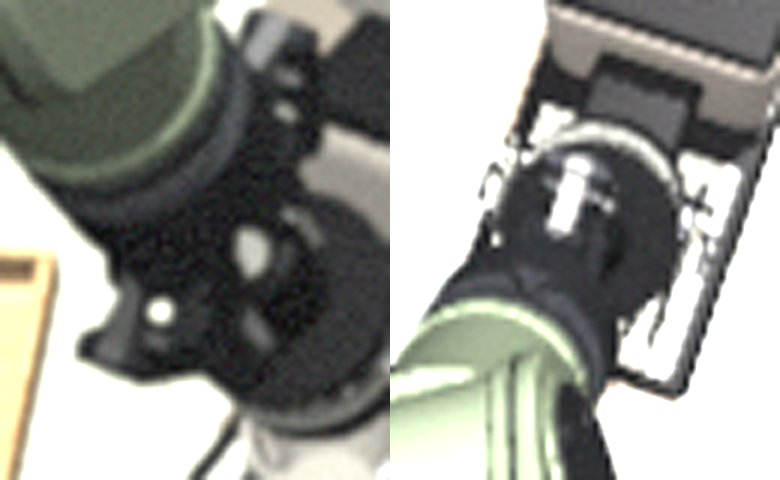

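Emit:
{"name": "drive_tool", "arguments": {"increments": [{"linear":[0.023,0.07,0],"angular":[0,0,0],"hand":-0.6},{"linear":[0,0,0],"angular":[0,0,0],"hand":-0.6},{"linear":[0,0,0],"angular":[0,0,0],"hand":-0.6}]}}

```text
clock: 17.52
ee_pos: [0.4591, -0.0067, 0.1864]
eef_rot: [0.176, 0.788, 0.576, 0.126]
wrist_force: [0.9, 1.7, -3.5]
grip_width: 0.0313
grip_force: 91.3
```

```bash
python3 -c "
from h import *
s,R=rep(); print(R.T@s['moment'])
for y in (0,2,4):
  for h in (26,31): print(y,h,[((proj(M+F@np.array([-.001,y*.001,h*.001]),c)[0]-o+.5)*6-.5).round() for c,o in (('side',(215,170)),('top',(235,190)))])
"
```

```text
17.525 tcp in chamber mm [-0.8  3.8 38.4] axis [-4.0e-04  2.9e-03  1.0e+00] force ch [-1.2  1.9 -3.3] grip 0.03130669810768421 91.3006317615509
[ 0.42107886  0.5859535  -0.00969587]
0 26 [array([285., 299.]), array([196., 229.])]
0 31 [array([282., 294.]), array([194., 233.])]
2 26 [array([281., 297.]), array([191., 228.])]
2 31 [array([277., 292.]), array([189., 231.])]
4 26 [array([276., 295.]), array([187., 227.])]
4 31 [array([272., 290.]), array([185., 230.])]
```

```bash
python3 -c "
from h import *
s,R=rep();th=np.linspace(0,6.283,200)
for c in('top','side'):
    bot.capture(c)
    for d in bot.outline_of('head',c):
        m=d['mask'];ys,xs=np.nonzero(m); print(c,round(d['p'],2),'x',xs.min(),xs.max(),'y',ys.min(),ys.max(),m.sum())
    for d in bot.spot_point('head',c)+bot.spot_point('head_knob',c): print(round(d['p'],2),(F.T@(np.array(d['location'])-M)*1e3).round(1))
    u=proj(s['ee_pos']+np.vstack([np.c_[r*np.cos(th),r*np.sin(th),0*th+.0329-h] for r,h in((.041,.026),(.041,.02),(.037,.012),(.037,0))])@R.T,c)
    print('pred',u.min(0).round(1),u.max(0).round(1))
"
```

```text
17.525 tcp in chamber mm [-0.8  3.8 38.4] axis [-4.0e-04  2.9e-03  1.0e+00] force ch [-1.2  1.9 -3.3] grip 0.03130669810768421 91.3006317615509
top 0.78 x 341 368 y 186 211 569
top 0.55 x 253 282 y 215 242 312
top 0.41 x 249 303 y 171 255 2213
0.9 [-1.1 -4.2  6.4]
0.63 [  90.7 -215.2 -208.4]
0.46 [-1.7  1.9 -5. ]
0.89 [-0.1  5.4 51.3]
0.75 [ 111.6 -213.  -164.8]
pred [250.2 211.8] [281.3 242.7]
side 0.96 x 361 393 y 227 258 794
side 0.88 x 250 280 y 203 238 746
0.78 [  91.1 -213.9 -211.7]
0.66 [ 1.7 -0.4  5.7]
0.97 [-6.8  1.  52.7]
0.61 [ 108.  -216.4 -167.9]
pred [241.6 199.9] [279.5 237.9]
```

Emit:
{"name": "drive_tool", "arguments": {"increments": [{"linear":[0.05,-0.016,-0.113],"angular":[0,0,0],"hand":-0.6},{"linear":[0.05,-0.016,-0.113],"angular":[0,0,0],"hand":-0.6},{"linear":[0.05,-0.016,-0.113],"angular":[0,0,0],"hand":-0.6},{"linear":[0,0,0],"angular":[0,0,0],"hand":-0.6},{"linear":[0,0,0],"angular":[0,0,0],"hand":-0.6}]}}

```text
clock: 18.55
ee_pos: [0.4632, -0.007, 0.1811]
eef_rot: [0.177, 0.788, 0.576, 0.128]
wrist_force: [-3.5, 6.4, 7.1]
grip_width: 0.0315
grip_force: 92.5
```

```bash
python3 -c "
from h import *
s,R=rep(); print(R.T@s['moment'])"
```

```text
18.55 tcp in chamber mm [ 0.6  4.8 31.9] axis [-3.8e-03  6.0e-04  1.0e+00] force ch [-1.8  5.   8.6] grip 0.03149153259940814 92.49243021011353
[0.620428   1.01698954 0.11774799]
```

```bash
python3 -c "
from h import *
s,R=rep();out=[];th=np.linspace(0,6.283,60)
for c,(x0,y0) in(('side',(230,180)),('top',(240,195))):
    im=bot.capture(c); I=cv2.resize(im[y0:y0+66,x0:x0+44],None,fx=9,fy=9,interpolation=cv2.INTER_CUBIC)[:,:,::-1]
    I=(255*(I/255.)**.45).astype(np.uint8)
    for r,h,col in((.041,.026,(0,0,255)),(.037,0,(255,0,0)),(.017,.066,(0,255,0))):
        P=s['ee_pos']+np.c_[r*np.cos(th),r*np.sin(th),0*th+.0329-h]@R.T
        cv2.polylines(I,[np.round((proj(P,c)-[x0,y0]+.5)*9-.5).astype(int)],True,col,1)
    out.append(I)
cv2.imwrite('pics/head3.png',np.hstack(out))"
```

```text
18.55 tcp in chamber mm [ 0.6  4.8 31.9] axis [-3.8e-03  6.0e-04  1.0e+00] force ch [-1.8  5.   8.6] grip 0.03149153259940814 92.49243021011353
```

View pics/head3.png

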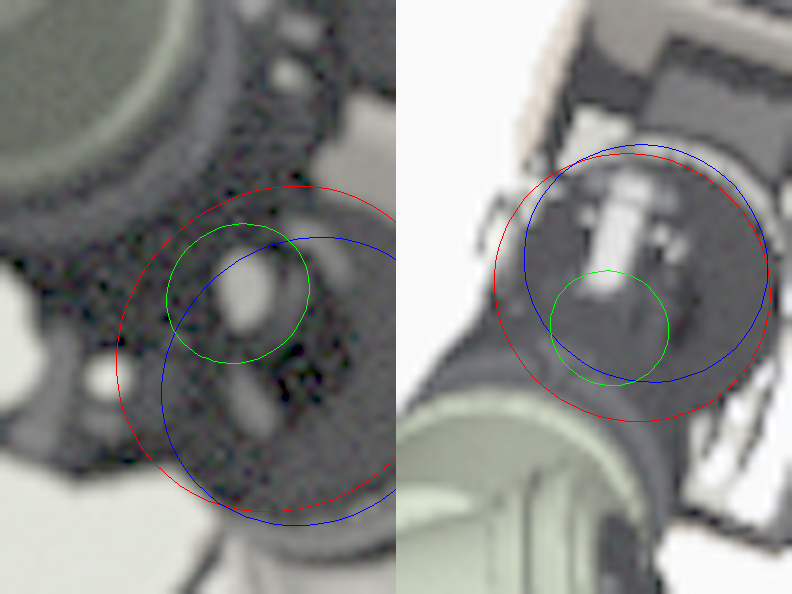

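Emit:
{"name": "drive_tool", "arguments": {"increments": [{"linear":[-0.08,0.026,0.18],"angular":[0,0,0],"hand":-0.6},{"linear":[0.03,0.095,0],"angular":[0,0,0],"hand":-0.6},{"linear":[0,0,0],"angular":[0,0,0],"hand":-0.6}]}}

```text
clock: 19.02
ee_pos: [0.4614, -0.0055, 0.1838]
eef_rot: [0.177, 0.788, 0.576, 0.126]
wrist_force: [-2.6, -0.3, 5.5]
grip_width: 0.0313
grip_force: 92.0
```

```bash
python3 -c "
from h import *
s,R=rep(); print(R.T@s['moment'])"
```

```text
19.025 tcp in chamber mm [-0.2  5.7 35.2] axis [-0.0015  0.0033  1.    ] force ch [ 0.1 -1.1  6. ] grip 0.03127889765902536 91.97993874549866
[ 0.16106302 -0.04745788 -0.03728948]
```

Emit:
{"name": "drive_tool", "arguments": {"increments": [{"linear":[0.05,-0.016,-0.113],"angular":[0,0,0],"hand":-0.6},{"linear":[0.05,-0.016,-0.113],"angular":[0,0,0],"hand":-0.6},{"linear":[0,0,0],"angular":[0,0,0],"hand":-0.6}]}}

```text
clock: 19.4
ee_pos: [0.4634, -0.0061, 0.1788]
eef_rot: [0.176, 0.788, 0.576, 0.126]
wrist_force: [1.1, -1.0, 1.3]
grip_width: 0.0316
grip_force: 92.0
```

```bash
python3 -c "
from h import *
s,R=rep(); print(R.T@s['moment'])"
```

```text
19.4 tcp in chamber mm [-0.4  5.7 29.8] axis [-0.0012  0.0031  1.    ] force ch [ 1.8 -0.6  0.7] grip 0.03163176280009133 92.04267740249634
[-0.04175176 -0.14293742  0.03910207]
```

Emit:
{"name": "drive_tool", "arguments": {"increments": [{"linear":[0.04,-0.013,-0.09],"angular":[0,0,0],"hand":-0.6},{"linear":[0.04,-0.013,-0.09],"angular":[0,0,0],"hand":-0.6},{"linear":[0.04,-0.013,-0.09],"angular":[0,0,0],"hand":-0.6},{"linear":[0.04,-0.013,-0.09],"angular":[0,0,0],"hand":-0.6},{"linear":[0,0,0],"angular":[0,0,0],"hand":-0.6}], "force": 110}}

```text
clock: 20.02
ee_pos: [0.4663, -0.0072, 0.1719]
eef_rot: [0.176, 0.788, 0.576, 0.126]
wrist_force: [-2.8, -1.0, 5.1]
grip_width: 0.0312
grip_force: 108.6
```

```bash
python3 -c "
from h import *
s,R=rep(); print(R.T@s['moment'])"
```

```text
20.025 tcp in chamber mm [-0.5  5.5 22.2] axis [-9.0e-04  3.5e-03  1.0e+00] force ch [ 0.  -1.8  5.6] grip 0.031227686141108373 108.644038438797
[ 0.13979409 -0.26285174  0.06394453]
```

Emit:
{"name": "drive_tool", "arguments": {"increments": [{"linear":[0.04,-0.013,-0.09],"angular":[0,0,0],"hand":-0.6},{"linear":[0.04,-0.013,-0.09],"angular":[0,0,0],"hand":-0.6},{"linear":[0,0,0],"angular":[0,0,0],"hand":-0.6}]}}

```text
clock: 20.4
ee_pos: [0.4678, -0.0079, 0.1685]
eef_rot: [0.176, 0.788, 0.576, 0.126]
wrist_force: [-4.3, -2.4, 7.4]
grip_width: 0.0314
grip_force: 108.8
```

```bash
python3 -c "
from h import *
s,R=rep(); print(R.T@s['moment'])"
```

```text
20.4 tcp in chamber mm [-0.5  5.4 18.4] axis [-0.001   0.0037  1.    ] force ch [ 0.1 -3.6  8.1] grip 0.03141243845659104 108.8263750076294
[ 0.17738718 -0.31202179  0.01291934]
```

Emit:
{"name": "drive_tool", "arguments": {"increments": [{"linear":[0.04,-0.013,-0.09],"angular":[0,0,0],"hand":-0.6},{"linear":[0,0,0],"angular":[0,0,0],"hand":-0.6}]}}

```text
clock: 20.65
ee_pos: [0.4682, -0.0086, 0.1674]
eef_rot: [0.177, 0.788, 0.576, 0.126]
wrist_force: [-10.5, -3.3, 16.0]
grip_width: 0.0311
grip_force: 110.7
```

```bash
python3 -c "
from h import *
s,R=rep(); print(R.T@s['moment'])"
```

```text
20.65 tcp in chamber mm [-0.4  4.8 17.2] axis [-0.0013  0.0047  1.    ] force ch [-1.3 -6.3 18.3] grip 0.031085219552905472 110.73804259300232
[ 0.4685435  -0.5792144  -0.03380862]
```

Emit:
{"name": "drive_tool", "arguments": {"increments": [{"linear":[0.025,-0.061,-0.09],"angular":[0,0,0],"hand":-0.6},{"linear":[0,0,0],"angular":[0,0,0],"hand":-0.6}], "force": 120}}

```text
clock: 20.9
ee_pos: [0.4684, -0.0092, 0.1669]
eef_rot: [0.177, 0.788, 0.576, 0.127]
wrist_force: [-21.9, 1.5, 30.7]
grip_width: 0.031
grip_force: 117.8
```

```bash
python3 -c "
from h import *
s,R=rep(); print(R.T@s['moment'])
for c in ('side','top'):
  bot.capture(c)
  for n in ('head','head_knob','collar_top','catch_left','catch_right'):
    print(c,n,[(round(d['p'],2),(F.T@(np.array(d['location'])-M)*1e3).round(1).tolist()) for d in bot.spot_point(n,c) if np.linalg.norm(np.array(d['location'])-M)<.15])
"
```

```text
20.9 tcp in chamber mm [-0.2  4.3 16.5] axis [-0.0024  0.0033  1.    ] force ch [-6.4 -5.2 36.8] grip 0.03097513847603478 117.81724333763123
[ 1.32964544  0.22029828 -0.16971309]
side head [(0.6, [0.3, 0.9, -18.6])]
side head_knob [(0.93, [-3.1, 4.3, 30.8])]
side collar_top []Traceback (most recent call last):
  File "<string>", line 7, in <module>
    print(c,n,[(round(d['p'],2),(F.T@(np.array(d['location'])-M)*1e3).round(1).tolist()) for d in bot.spot_point(n,c) if np.linalg.norm(np.array(d['location'])-M)<.15])
                                                                                                  ~~~~~~~~~~~~~~^^^^^
ValueError: it knows: brewer, chamber, chamber_floor, collar_top, cup, head, head_knob, pod, tray, used_pod
```

Emit:
{"name": "drive_tool", "arguments": {"increments": [{"linear":[-0.008,0,0.018],"angular":[0,0,0],"hand":-0.6},{"linear":[0,0,0],"angular":[0,0,0],"hand":-0.6},{"linear":[0,0,0],"angular":[0,0,0],"hand":-0.6},{"linear":[0,0,0],"angular":[0,0,0],"hand":-0.6},{"linear":[0,0,0],"angular":[0,0,0],"hand":-0.6},{"linear":[0,0,0],"angular":[0,0,0],"hand":-0.6},{"linear":[0,0,0],"angular":[0,0,0],"hand":-0.6},{"linear":[0,0,0],"angular":[0,0,0],"hand":-0.6},{"linear":[0,0,0],"angular":[0,0,0],"hand":-0.6},{"linear":[0,0,0],"angular":[0,0,0],"hand":-0.6},{"linear":[0,0,0],"angular":[0,0,0],"hand":-0.6},{"linear":[0,0,0],"angular":[0,0,0],"hand":-0.6}]}}

```text
clock: 22.6
ee_pos: [0.4684, -0.0091, 0.167]
eef_rot: [0.177, 0.788, 0.576, 0.127]
wrist_force: [-19.1, 2.2, 27.5]
grip_width: 0.0312
grip_force: 117.4
```

```bash
python3 -c "
from h import *
s,R=rep(); print(R.T@s['moment'])
th=np.linspace(0,6.283,200)
for c in ('side','top'):
  bot.capture(c)
  for n in ('head','head_knob','cup','used_pod','chamber'):
    print(c,n,[(round(d['p'],2),np.round(d['location'],3).tolist(),(F.T@(np.array(d['location'])-M)*1e3).round(1).tolist()) for d in bot.spot_point(n,c)][:2])
"
```

```text
22.6 tcp in chamber mm [-0.3  4.4 16.7] axis [-0.0025  0.003   1.    ] force ch [-5.5 -3.8 32.9] grip 0.031191876784208872 117.40220189094543
[ 1.20148925  0.18565581 -0.08493343]
side head [(0.92, [0.572, -0.274, 0.001], [92.7, -216.2, -209.8]), (0.78, [0.482, -0.02, 0.141], [3.6, -1.2, -14.3])]
side head_knob [(0.76, [0.572, -0.27, 0.049], [111.3, -212.7, -165.7]), (0.66, [0.462, -0.009, 0.178], [-1.3, 2.1, 29.8])]
side cup [(0.78, [0.495, -0.016, 0.014], [-40.2, 5.8, -134.1])]
side used_pod [(0.62, [0.507, 0.164, 0.007], [-82.8, 180.7, -121.6]), (0.47, [0.493, -0.018, 0.112], [0.2, 3.4, -44.7])]
side chamber []
top head [(0.9, [0.57, -0.274, 0.001], [90.5, -216.7, -208.7]), (0.65, [0.481, -0.02, 0.138], [0.7, -1.8, -16.2])]
top head_knob [(0.87, [0.465, -0.004, 0.179], [0.3, 7.6, 29.7]), (0.61, [0.571, -0.266, 0.049], [109.3, -208.9, -164.5])]
top cup [(0.47, [0.506, -0.026, -0.0], [-33.9, 0.1, -152.0])]
top used_pod [(0.63, [0.519, 0.31, 0.005], [-113.4, 323.6, -109.3]), (0.49, [0.506, 0.159, 0.007], [-81.8, 176.4, -121.8])]
top chamber [(0.45, [0.474, -0.014, 0.15], [-1.6, 1.4, -1.8])]
```

Emit:
{"name": "drive_tool", "arguments": {"increments": [{"linear":[-0.04,0.013,0.09],"angular":[0,0,0],"hand":-0.6},{"linear":[0,0,0],"angular":[0,0,0],"hand":-0.6},{"linear":[-0.013,-0.04,0],"angular":[0,0,0],"hand":-0.6},{"linear":[-0.013,-0.04,0],"angular":[0,0,0],"hand":-0.6},{"linear":[-0.013,-0.04,0],"angular":[0,0,0],"hand":-0.6},{"linear":[-0.013,-0.04,0],"angular":[0,0,0],"hand":-0.6},{"linear":[0,0,0],"angular":[0,0,0],"hand":-0.6}], "force": 20}}

```text
clock: 24.08
ee_pos: [0.468, -0.0098, 0.1674]
eef_rot: [0.175, 0.788, 0.576, 0.129]
wrist_force: [-6.2, 12.6, 9.8]
grip_width: 0.0312
grip_force: 114.4
```

```bash
cat >>h.py <<'E'
def load():
    s,R=rep(); f=R.T@s['wrist_force'];m=R.T@s['moment']; print("Mtool",m.round(3),"load y mm",1e3*(m[1]-.22*f[0])/-f[2],"x",1e3*(m[0]+.22*f[1])/f[2])
def knob():
    for c in ('side','top'):
        bot.capture(c)
        for n in ('head','head_knob'):
            print(c,n,[(round(d['p'],2),(F.T@(np.array(d['location'])-M)*1e3).round(1).tolist()) for d in bot.spot_point(n,c) if np.linalg.norm(np.array(d['location'])-M)<.1])
E
python3 -c "
from h import *
load();knob()"
```

```text
24.075 tcp in chamber mm [-0.2  3.6 17.1] axis [-0.0027 -0.0021  1.    ] force ch [-4.7 10.1 13. ] grip 0.031174166529824573 114.38044667243958
Mtool [ 1.166  2.485 -0.108] load y mm 20.439523282364284 x -10.24976266834555
side head [(0.63, [-0.2, 2.0, -16.9])]
side head_knob [(0.57, [-4.1, 2.4, 31.5])]
top head [(0.67, [-1.4, -3.9, -13.8])]
top head_knob [(0.8, [1.7, 7.2, 29.7])]
```

Emit:
{"name": "drive_tool", "arguments": {"increments": [{"linear":[0.026,0.08,0],"angular":[0.043,-0.014,0.021],"hand":-0.6},{"linear":[0.026,0.08,0],"angular":[0.043,-0.014,0.021],"hand":-0.6},{"linear":[-0.04,0.013,0.09],"angular":[0,0,0],"hand":-0.6},{"linear":[-0.02,0.006,0.045],"angular":[0,0,0],"hand":-0.6},{"linear":[0,0,0],"angular":[0,0,0],"hand":-0.6}], "force": 110}}

```text
clock: 25.0
ee_pos: [0.4674, -0.0092, 0.1684]
eef_rot: [0.174, 0.787, 0.577, 0.13]
wrist_force: [6.7, -8.2, -8.2]
grip_width: 0.0311
grip_force: 111.8
```

```bash
python3 -c "
from h import *
load()"
```

```text
25.0 tcp in chamber mm [-0.5  4.  18.3] axis [-4.0e-04 -5.7e-03  1.0e+00] force ch [  4.6  -5.8 -11.2] grip 0.031071582381286763 111.79053068161011
Mtool [-0.67  -0.045 -0.017] load y mm -111.28904299770113 x 29.86614044367194
```

Emit:
{"name": "drive_tool", "arguments": {"increments": [{"linear":[-0.04,0.013,0.09],"angular":[0,0,0],"hand":-0.6},{"linear":[0,0,0],"angular":[0,0,0],"hand":-0.6}]}}

```text
clock: 25.25
ee_pos: [0.4653, -0.0084, 0.1699]
eef_rot: [0.172, 0.788, 0.577, 0.129]
wrist_force: [-1.7, -2.7, -0.7]
grip_width: 0.031
grip_force: 112.4
```

```bash
python3 -c "
from h import *
load()"
```

```text
25.25 tcp in chamber mm [-1.9  4.1 20.6] axis [ 0.0023 -0.0057  1.    ] force ch [-1.  -3.  -0.3] grip 0.03101040788563535 112.38038778305054
Mtool [ 0.338 -0.023  0.159] load y mm -2175.687341092199 x 378.13357665438525
```

Emit:
{"name": "drive_tool", "arguments": {"increments": [{"linear":[-0.03,0.01,0.068],"angular":[0,0,0],"hand":-0.6},{"linear":[0,0,0],"angular":[0,0,0],"hand":-0.6},{"linear":[0,0,0],"angular":[0,0,0],"hand":-0.6}]}}

```text
clock: 25.62
ee_pos: [0.465, -0.0073, 0.1714]
eef_rot: [0.172, 0.788, 0.577, 0.13]
wrist_force: [2.8, 5.4, -9.9]
grip_width: 0.031
grip_force: 111.4
```

```bash
python3 -c "
from h import *
load();knob()"
```

```text
25.625 tcp in chamber mm [-1.8  5.1 22.3] axis [ 0.0017 -0.0073  1.    ] force ch [-3.3  6.  -9.4] grip 0.03101392093755993 111.36155605316162
Mtool [0.838 0.563 0.045] load y mm 78.81918494189476 x 12.720685667687684
side head [(0.88, [2.1, 2.0, -9.6])]
side head_knob [(0.88, [-1.8, 0.5, 33.4])]
top head [(0.83, [-3.3, -1.6, -10.6])]
top head_knob [(0.8, [-0.7, 8.7, 36.7])]
```

Emit:
{"name": "drive_tool", "arguments": {"increments": [{"linear":[0.04,-0.013,-0.09],"angular":[0,0,0],"hand":-0.6},{"linear":[0.04,-0.013,-0.09],"angular":[0,0,0],"hand":-0.6},{"linear":[0.04,-0.013,-0.09],"angular":[0.13,-0.04,0.06],"hand":-0.6},{"linear":[0.04,-0.013,-0.09],"angular":[0.13,-0.04,0.06],"hand":-0.6},{"linear":[0,0,0],"angular":[0,0,0],"hand":-0.6},{"linear":[0,0,0],"angular":[0,0,0],"hand":-0.6}]}}

```text
clock: 26.68
ee_pos: [0.4679, -0.0092, 0.1659]
eef_rot: [0.165, 0.786, 0.579, 0.141]
wrist_force: [-8.3, 1.6, 8.1]
grip_width: 0.0308
grip_force: 114.0
```

```bash
python3 -c "
from h import *
load()
for c in ('side','top'):
  now=bot.capture(c).astype(int).mean(2).astype(int); old=cv2.imread(f'pics/{c}0.png').astype(int).mean(2).astype(int)
  R_=frame(-.31)
  for n,sg in (('L',1),('R',-1)):
    u=proj(M+R_@np.array([0,.0007+sg*.044,.014]),c)[0].round().astype(int)
    print(c,n,u)
    for y in range(u[1]-6,u[1]+8): print(' '.join('%3d'%v for v in old[y,u[0]-7:u[0]+8]),' | ',' '.join('%3d'%v for v in now[y,u[0]-7:u[0]+8]))
"
```

```text
26.675 tcp in chamber mm [-1.1  4.1 15.9] axis [ 3.000e-04 -3.550e-02  9.994e-01] force ch [-4.2 -1.  10.9] grip 0.03081082242250856 114.03467059135437
Mtool [ 1.193 -0.119 -0.058] load y mm 0.9299247297843258 x -24.615803407464888
side L [246 213]
181 176 173 177 179 180 181 178 178 182 181 179 178 182 182  |   23  20  17  13  17  17  20  29  33  31  33  35  26  23  24
180 173 165 173 178 181 177 169 175 182 181 183 182 180 180  |   17  18  22  17  16  29  31  34  30  32  30  28  25  21  11
176 168 162 171 180 178 158 142 152 170 179 181 181 180 181  |   23  26  27  31  29  31  28  30  29  29  30  22  20  16  10
176 167 165 174 178 166 136 120 116 133 157 177 181 180 182  |   26  34  28  32  28  34  26  24  21  14  16   7  18   4   6
176 172 171 178 176 156 148 139  99  86 129 171 181 182 183  |   29  29  29  26  23  20  24  15  16  15  11  13   6  12  10
182 175 175 174 158 154 158 129  82  75 130 175 182 183 181  |   14  11  14  11  12  13  10  10  14   7   5   7   2  10   9
179 178 177 170 142 154 151 106  66  75 141 158 158 163 159  |   16  14  20  12   9   9   9   5  13  17   4
[... 5441 characters left out ...]
 232 124  59  47  |   28  24  28  28  38  89 147 228 167  60 182 232 125  59  48
161 143 134 151 132 118 172 227 115  44 234 206  99  60  43  |   23  23  26  27  43 106 175 227 117  41 234 204  98  58  41
134 126 151 225 223 186 140 222 165 137 236 161  72  52  30  |   24  25  22  48 162 177 140 223 165 138 236 162  70  53  30
125  86 178 228 242 208 114 235 232 226 234 122  59  47  35  |   26  21  38 113 236 208 115 235 233 227 235 124  60  46  35
 98  52 162 181 218 134 151 237 244 244 205  99  59  40 121  |   28  36 107 166 219 134 154 238 244 244 205 100  60  39 121
 82  85 165 176 127  58 217 242 244 245 152  69  53  29 184  |   24  85 165 178 131  57 216 243 244 244 154  67  54  31 185
```

Emit:
{"name": "drive_tool", "arguments": {"increments": [{"linear":[0.02,-0.006,-0.045],"angular":[0,0,0],"hand":-0.6},{"linear":[0,0,0],"angular":[0,0,0],"hand":-0.6},{"linear":[0,0,0],"angular":[0,0,0],"hand":-0.6}]}}

```text
clock: 27.15
ee_pos: [0.4679, -0.0093, 0.1657]
eef_rot: [0.165, 0.786, 0.579, 0.141]
wrist_force: [-14.7, 2.7, 15.4]
grip_width: 0.0308
grip_force: 115.3
```

```bash
python3 -c "
from h import *
load()"
```

```text
27.15 tcp in chamber mm [-1.1  4.1 15.7] axis [-1.000e-04 -3.560e-02  9.994e-01] force ch [-7.  -1.9 20.3] grip 0.030782188729193347 115.31047582626343
Mtool [ 1.598 -0.214 -0.108] load y mm 2.340980573710212 x -3.282616460402119
```

Emit:
{"name": "drive_tool", "arguments": {"increments": [{"linear":[0.02,-0.006,-0.045],"angular":[0,0,0],"hand":-0.6},{"linear":[0,0,0],"angular":[0,0,0],"hand":-0.6},{"linear":[0,0,0],"angular":[0,0,0],"hand":-0.6}]}}

```text
clock: 27.52
ee_pos: [0.468, -0.0093, 0.1657]
eef_rot: [0.165, 0.786, 0.579, 0.142]
wrist_force: [-21.3, 4.6, 25.1]
grip_width: 0.0312
grip_force: 116.6
```

```bash
python3 -c "
from h import *
load()"
```

```text
27.525 tcp in chamber mm [-1.1  4.1 15.6] axis [-6.000e-04 -3.580e-02  9.994e-01] force ch [-9.  -2.2 31.9] grip 0.031225612021115682 116.59984230995178
Mtool [ 2.086 -0.169 -0.031] load y mm 1.5920801283543946 x -3.092706380005368
```

Emit:
{"name": "drive_tool", "arguments": {"increments": [{"linear":[0,0,0],"angular":[0,0,0],"hand":-0.6},{"linear":[0,0,0],"angular":[0,0,0],"hand":-0.6},{"linear":[0,0,0],"angular":[0,0,0],"hand":-0.6},{"linear":[0,0,0],"angular":[0,0,0],"hand":-0.6},{"linear":[0,0,0],"angular":[0,0,0],"hand":-0.6},{"linear":[0,0,0],"angular":[0,0,0],"hand":-0.6},{"linear":[0,0,0],"angular":[0,0,0],"hand":-0.6},{"linear":[0,0,0],"angular":[0,0,0],"hand":-0.6},{"linear":[0,0,0],"angular":[0,0,0],"hand":-0.6},{"linear":[0,0,0],"angular":[0,0,0],"hand":-0.6},{"linear":[0,0,0],"angular":[0,0,0],"hand":-0.6},{"linear":[0,0,0],"angular":[0,0,0],"hand":-0.6},{"linear":[0,0,0],"angular":[0,0,0],"hand":-0.6},{"linear":[0,0,0],"angular":[0,0,0],"hand":-0.6},{"linear":[0,0,0],"angular":[0,0,0],"hand":-0.6},{"linear":[0,0,0],"angular":[0,0,0],"hand":-0.6},{"linear":[0,0,0],"angular":[0,0,0],"hand":-0.6},{"linear":[0,0,0],"angular":[0,0,0],"hand":-0.6},{"linear":[0,0,0],"angular":[0,0,0],"hand":-0.6},{"linear":[0,0,0],"angular":[0,0,0],"hand":-0.6}]}}

```text
clock: 30.02
ee_pos: [0.4681, -0.0093, 0.1657]
eef_rot: [0.165, 0.786, 0.579, 0.142]
wrist_force: [-21.2, 6.2, 25.8]
grip_width: 0.031
grip_force: 116.6
```

```bash
python3 -c "
from h import *
load()
print(bot.job_done())"
```

```text
30.025 tcp in chamber mm [-1.1  4.1 15.6] axis [-6.000e-04 -3.580e-02  9.994e-01] force ch [-9.2 -0.5 32.7] grip 0.0309747845569937 116.59694910049438
Mtool [ 2.089 -0.233 -0.057] load y mm -11.562785893831723 x -2.426563912780713
the job is handed in; nothing more can be done
None
```

The fresh pod is in the chamber, both catches look closed over the head's flange in the camera image, and I held the head hard against the stop at about 32 N for 2.5 s, then handed the job in at 30 s still gripping and pressing; no verdict came back.

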